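Draw the suspect die pin and show its foot over the mirror

ROBOT

A 7-joint arm with a two-finger parallel gripper is mounted at the origin on the work surface. World frame = base frame: x ahead of the robot, y to its left, z up, the work surface at z = 0. Lengths are in mm, angles in rad, forces in N, time in s.
With the tool pointing down it reaches from about 400 to 875 mm from the base axis. Payload 19.3 kg.
Tool frame: the origin (TCP) lies at the very end of the fingers, on their centre line; the grasp point (between the pads) lies 19 mm behind it (grip_point_offset is the z of the grasp point in the tool frame, in mm); z points along the fingers, x is the direction in which the jaws open and shut, and the axes are right-handed (so a half turn about z gives the same grasp; the last joint's range is limited). The gripper opens to 85 mm and grips with 20 to 120 N. Pads are 22 mm wide; open, the fingers measure 114 mm over their backs; the gripper's body (76 mm by 85 mm) begins 54 mm behind the grasp point. The pads swing forward as they close: fully open they stand 13 mm farther back than shut.
Start: joints at [1.257, 0.521, -0.036, 1.599, 0.021, 1.021, -0.113], TCP at [150.842, -606.516, 231.291] pointing down, gripper open.
Joint ranges: [-2.91, 2.91], [-0.3, 2.13], [-1.5, 1.42], [0.17, 2.43], [-1.26, 4.41], [0.16, 1.93], [-2.52, 2.52]. Speed limits (rad/s): [1.89, 1.89, 2.39, 2.39, 3.01, 3.01, 3.01].

INTERFACE

Orientations are given as a 3x3 rotation matrix whose columns are the frame's x, y, z axes.
In Python, from workcell import movep, movel, goto_joints, open_gripper, clamp, wait, inverse_kinematics, read_state, camera, PlanningError, finish_job, grip_point_offset gives the robot as it stands. Calls block until the motion is done:
- movep(position, orientation): joint-space move of the TCP to a pose.
- movel(position, frame=None, max_speed=150, guard=None): straight line of the TCP; frame=None keeps the orientation; max_speed is the mean speed in mm/s. With guard (N) it stops when the force on the tool has changed by that much, and returns True; else False.
- goto_joints(angles): joint-space move.
- open_gripper() and clamp(): open the fingers fully, or close them until they stop; the grip force is fixed at half the most.
- wait(seconds).
- inverse_kinematics(position, orientation): joint angles nearest the present ones, or None.
- read_state(): the state.
- camera(name): name is "scene" or "top"; returns a dict with "image" (400x640x3 uint8, blue, green, red), "range_z" (400x640 float32, mm along the optical axis (not along the pixel's ray), 0 where there is no reading), "fx", "fy", "cx", "cy" (pixels), "dist_coeffs" ([k1, k2, p1, p2, k3] as OpenCV has them; the pictures are not rectified), "cam_to_world" (4x4, takes a point from camera to world coordinates). Camera axes: x right, y up, looking along -z (the intrinsics and any distortion apply to the point x, -y, -z); pixel columns grow to the right and rows downward; lengths in mm; the calibration is good to about 2 mm. A picture is of the moment at which its call begins.
A pose or a line that the arm cannot do raises PlanningError and nothing moves.
- finish_job(): hands the job in, once; it reports no verdict.
The state is a dict: "time": time; "qpos": joint angles; "qvel": joint speeds; "joint_efforts": joint torques, N m; "eef_pos": TCP position; "tool_rot": TCP orientation; "ft_force": force on the tool from outside, world axes, zero at the start; "torque": the same for the moment, N m; "finger_gap": finger opening in mm.
Only numpy, scipy, OpenCV 4.12 (cv2) and the standard library are available. Lean on these libraries where they do the work, as an engineer would, in place of code of your own. Each camera call takes 0.05 s, during which the arm holds its last target. There are 200 camera calls.

TASK

On the ledge of the angled rack the bent aluminium coupon lies behind the die pin that bent it, and the rubber bumper lies behind the other pin. Draw the coupon's pin out of the rack, turn it upright with its foot down and hold it still above the middle of the round inspection mirror, its foot about 60 mm above the glass; finish while still holding it there. Leave the other pin in the rack and everything else where it is.

Things in the scene. Friction and masses are not known exactly. Their poses are not given: they have to be found in the camera images.
- rack: fixed rack 195 x 230 mm, 102 mm high: blue block with its bored face sloping 45 degrees to its -x side; behind it (+x) a yellow ledge, x 25 to 105 mm, 60 mm high. Origin on the bench under it; x from bores to ledge, y to its left, z up. Two blind bores 17.5 mm wide, 45 mm deep at y = +55 and -55 mm, axes leaning 45 degrees: pins come out up and towards -x
- seat_left (a point): centre of the floor of the left bore (rack y = +55 mm), 46 mm above the bench, where pin_left's foot sits
- seat_right (a point): centre of the floor of the right bore (rack y = -55 mm), 46 mm above the bench, where pin_right's foot sits
- pin_left: zinc-plated die pin, 0.26 kg, 126 mm long, both alike. Origin: centre of its foot face; z runs from foot to head. Shank 16 mm diameter to 75 mm, shoulder 28 mm diameter from 75 to 81 mm, plain grip 20 mm diameter from 81 to 126 mm (pinch at about 106). Starts loose in the left bore (rack y = +55 mm), 45 mm deep, leaning 47 degrees, head up and towards the rack's -x
- pin_right: zinc-plated die pin, 0.26 kg, 126 mm long, both alike. Origin: centre of its foot face; z runs from foot to head. Shank 16 mm diameter to 75 mm, shoulder 28 mm diameter from 75 to 81 mm, plain grip 20 mm diameter from 81 to 126 mm (pinch at about 106). Starts loose in the right bore (rack y = -55 mm), 45 mm deep, leaning 47 degrees, head up and towards the rack's -x
- coupon: bent aluminium test coupon, an L of 3 mm strip 30 mm wide: foot leg 45 mm along its x, upright leg 42 mm high at its +x end, 22 g, loose. Origin: centre of the underside of the foot leg. It lies on the yellow ledge behind one of the two pins (rack y about +55 or -55 mm)
- bumper: black rubber bumper, a cone 36 mm wide at the foot, 28 mm at the top, 22 mm high, loose. Origin: centre of its underside. It lies on the yellow ledge behind the other pin
- mirror: fixed round inspection mirror lying on the bench, 110 mm in diameter with a black rim, 12 mm high. Origin: centre of its underside, z up
- mirror_center (a point): centre of the mirror's glass face, 12 mm above the bench; z up
- hammer_head: dead blow hammer head without its handle, red body 44 mm high with a copper face at either end, 118 mm long along its y, 0.85 kg, loose. Origin: centre of its underside
- wrench: steel wrench lying on the bench, loose. Origin: its underside
- gauge_block: steel block 60 x 35 x 30 mm lying on the bench, loose. Origin: centre of its underside
Not all that is in view belongs to the job. Leave any yellow look-alike of the mirror alone.

How it is judged:
By the outcome, as a careful person would: the job done as asked, in the order asked, and still so for the second after the job is handed in, while the arm keeps its last pose, push and grip.
It also fails if it takes over 48 s, if anything falls off the work surface, if the arm or the gripper's body presses on something with over 40 N, if the wrist force passes 120 N, or if a joint passes its speed limit or range.

## Working session

There is one attempt and no reset: what is moved stays moved. The work goes in short steps, each a Python script; the robot and the scene stay as the last script left them, time stands still between calls to the robot, and variables do not carry over. Pictures are saved under pics/ and viewed, about 8 in all and at most 12, crops included, and the job is handed in when it is done.

```bash
mkdir -p pics; ls; cat > h.py <<'E'
import numpy as np, cv2, pickle
from workcell import *
def snap(n,tag):
    c=camera(n); cv2.imwrite(f'pics/{tag}.png',c['image']); pickle.dump(c,open(f'pics/{tag}.pkl','wb')); return c
def load(tag): return pickle.load(open(f'pics/{tag}.pkl','rb'))
def ray(c,uv):
    K=np.array([[c['fx'],0,c['cx']],[0,c['fy'],c['cy']],[0,0,1]])
    p=cv2.undistortPoints(np.array(uv,float).reshape(-1,1,2),K,np.array(c['dist_coeffs'],float)).reshape(-1,2)
    d=np.c_[p[:,0],-p[:,1],-np.ones(len(p))]
    T=np.array(c['cam_to_world']); return T[:3,3],d@T[:3,:3].T
def onplane(c,uv,z):
    o,d=ray(c,uv); return o+d*((z-o[2])/d[:,2])[:,None]
def depthpts(c,uv):
    uv=np.array(uv,int).reshape(-1,2); o,d=ray(c,uv); return o+d*c['range_z'][uv[:,1],uv[:,0]][:,None]
E
python3 - <<'E'
from h import *
for n in('scene','top'):
    c=snap(n,n+'0'); print(n,np.round(np.array(c['cam_to_world']),3).tolist(),c['fx'],c['dist_coeffs'])
s=read_state();print(s['time'],s['tool_rot'],s['finger_gap'],grip_point_offset)
E
```

```text
pics
scene [[-0.721, -0.575, 0.386, 917.083], [0.693, -0.605, 0.393, 367.226], [0.008, 0.551, 0.835, 977.865], [0.0, 0.0, 0.0, 1.0]] 397.4795616130545 [-0.00826222  0.          0.          0.          0.        ]
top [[-0.006, 0.985, -0.174, 303.981], [-1.0, -0.006, 0.0, -32.559], [-0.001, 0.174, 0.985, 1310.237], [0.0, 0.0, 0.0, 1.0]] 431.95138516150814 [0.01994281 0.         0.         0.         0.        ]
0.1 [[ 2.41407319e-01 -9.70423841e-01 -2.73390048e-04]
 [-9.70423383e-01 -2.41407471e-01  9.44022734e-04]
 [-9.82100568e-04  3.74100978e-05 -9.99999517e-01]] 85.4178008056285 -18.700000000000003
```

View pics/top0.png

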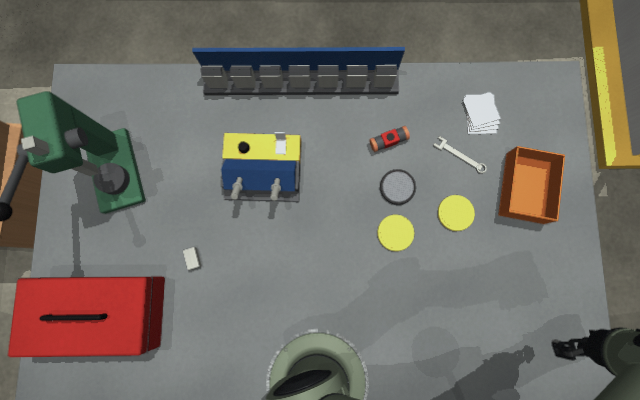

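View pics/scene0.png

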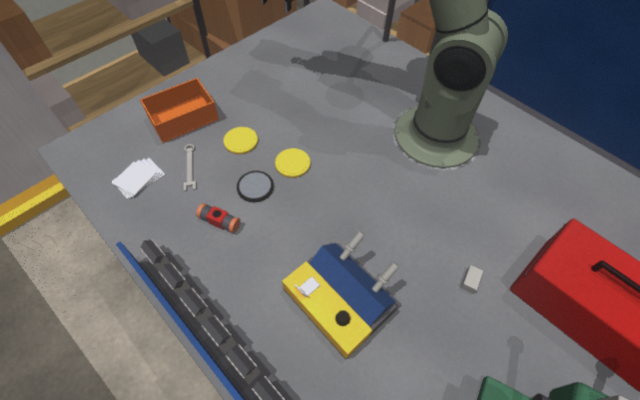

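The top view puts the coupon at about (281,143), behind the pin whose head is near (275,205). That is rack -y, so it's pin_right. The bumper is at (244,147), and the mirror (grey with a black rim) at (398,186). The scene view agrees: coupon (308,287), its pin (352,245), mirror (255,186).

```bash
cat > meas.py <<'E'
from h import *
from scipy.spatial.transform import Rotation as R
def comp(m,near):
    n,l,s,ce=cv2.connectedComponentsWithStats(m.astype(np.uint8)); ys,xs=np.nonzero(m)
    i=np.argmin((xs-near[0])**2+(ys-near[1])**2); return l==l[ys[i],xs[i]]
for tag,yl,mi in(('top0',(262,140),(398,186)),('scene0',(320,315),(255,186))):
    c=load(tag); hsv=cv2.cvtColor(c['image'],cv2.COLOR_BGR2HSV); H,S,V=cv2.split(hsv)
    m=comp((H>20)&(H<36)&(S>120)&(V>80),yl); ys,xs=np.nonzero(m)
    P=depthpts(c,np.c_[xs,ys]); k=abs(P[:,2]-60)<8
    hull=cv2.convexHull(np.c_[xs,ys][k].astype(np.float32)); Q=onplane(c,hull.reshape(-1,2),60)[:,:2].astype(np.float32)
    print(tag,'ledge',cv2.minAreaRect(Q),cv2.boxPoints(cv2.minAreaRect(Q)).round(1).tolist(),'z',np.median(P[k,2]))
    d=comp((V<70)&(S<110),(mi[0]+15,mi[1])); ys,xs=np.nonzero(d)
    k=np.hypot(xs-mi[0],ys-mi[1])<30; hull=cv2.convexHull(np.c_[xs,ys][k].astype(np.float32))
    Q=onplane(c,hull.reshape(-1,2),12).astype(np.float32)[:,:2]; print('mirror',cv2.minEnclosingCircle(Q),cv2.fitEllipse(Q))
    # all points near pins: higher than the rack slope
    yy,xx=np.mgrid[0:400,0:640]; A=depthpts(c,np.c_[xx.ravel(),yy.ravel()])
    np.save('pics/'+tag+'_P.npy',A.reshape(400,640,3))
E
python3 meas.py
python3 - <<'E'
import cv2,numpy as np
a=cv2.imread('pics/top0.png')[115:225,205:320];b=cv2.imread('pics/scene0.png')[225:360,275:405]
a=cv2.resize(a,(400,383),interpolation=2);b=cv2.resize(b,(369,383),interpolation=2);cv2.imwrite('pics/crop.png',np.hstack([a,b]))
E
```

```text
top0 ledge ((676.2150268554688, 166.01060485839844), (229.8399658203125, 80.4482650756836), 87.3796615600586) [[630.7999877929688, 53.0], [711.0999755859375, 49.400001525878906], [721.7000122070312, 279.0], [641.2999877929688, 282.6000061035156]] z 59.81083934607341Traceback (most recent call last):
  File "meas.py", line 14, in <module>
    Q=onplane(c,hull.reshape(-1,2),12).astype(np.float32)[:,:2]; print('mirror',cv2.minEnclosingCircle(Q),cv2.fitEllipse(Q))
                                                                                ~~~~~~~~~~~~~~~~~~~~~~^^^
cv2.error: OpenCV(4.12.0) /io/opencv/modules/imgproc/src/shapedescr.cpp:201: error: (-215:Assertion failed) count >= 0 && (depth == CV_32F || depth == CV_32S) in function 'minEnclosingCircle'
```

View pics/crop.png

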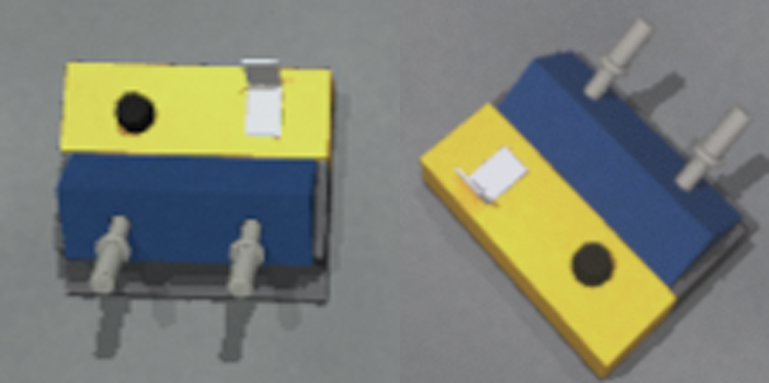

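The crop confirms it: coupon behind the right-hand pin (rack -y), bumper behind the left. Next I'll fix the mirror mask and fit the pin axis.

```bash
python3 - <<'E'
s=open('meas.py').read()
a=s.index("    d=comp((V<70)");b=s.index("    # all points")
s=s[:a]+"""    yy,xx=np.mgrid[0:400,0:640]; m=(V<60)&(np.hypot(xx-mi[0],yy-mi[1])<24); ys,xs=np.nonzero(m)
    hull=cv2.convexHull(np.c_[xs,ys].astype(np.float32)); Q=onplane(c,hull.reshape(-1,2),12).astype(np.float32)[:,:2].copy(); print('mirror',len(xs),cv2.minEnclosingCircle(Q))
"""+s[b:]
s+="""
    ax=np.array([.99896,-.0457,0]);ay=np.array([.0457,.99896,0]);o=np.array([611.3,169.,0])
    L=np.c_[(A-o)@ax,(A-o)@ay,A[:,2]]
    u=xx.ravel();v=yy.ravel()
    for y0 in(-55,55):
        # gap above slope plane: slope face passes so ledge edge... use grey colour and height
        k=(abs(L[:,1]-y0)<20)&(L[:,2]>70)&(L[:,2]<160)&(L[:,0]<20)&(S.ravel()<60)&(L[:,0]>-160)
        Q=L[k]; mu=Q.mean(0); w=np.linalg.svd(Q-mu)[2][0]; w*=np.sign(w[2]); t=(Q-mu)@w
        print(tag,y0,k.sum(),'mid',mu.round(1),'dir',w.round(3),'ends',(mu+w*t.min()).round(1),(mu+w*t.max()).round(1),t.max()-t.min(),'lean',np.degrees(np.arccos(w[2])).round(1))
"""
open('meas.py','w').write(s)
E
python3 meas.py
```

```text
top0 ledge ((676.2150268554688, 166.01060485839844), (229.8399658203125, 80.4482650756836), 87.3796615600586) [[630.7999877929688, 53.0], [711.0999755859375, 49.400001525878906], [721.7000122070312, 279.0], [641.2999877929688, 282.6000061035156]] z 59.81083934607341
mirror 94 ((559.2654418945312, -244.56036376953125), 53.66105651855469)
top0 -55 157 mid [-72.3 -56.8 113.5] dir [-0.756 -0.031  0.654] ends [-34.4 -55.3  80.6] [-98.8 -57.9 136.4] 85.29374190157228 lean 49.1
top0 55 157 mid [-73.3  52.2 113.8] dir [-0.756 -0.024  0.654] ends [-31.4  53.5  77.5] [-101.5   51.3  138.1] 92.65692689703259 lean 49.1
scene0 ledge ((681.5783081054688, 167.0653839111328), (229.71888732910156, 79.7424545288086), 88.1838607788086) [[638.0999755859375, 53.5], [717.7999877929688, 51.0], [725.0999755859375, 280.6000061035156], [645.4000244140625, 283.1000061035156]] z 60.05430893620269
mirror 119 ((568.8543090820312, -241.28826904296875), 52.6196403503418)
scene0 -55 272 mid [-66.3 -54.4 111.1] dir [-0.739 -0.008  0.674] ends [-33.  -54.   80.6] [-94.9 -54.7 137.2] 83.92958483141012 lean 47.6
scene0 55 300 mid [-66.7  54.8 110.6] dir [-0.742 -0.024  0.67 ] ends [-33.3  55.9  80.4] [-96.2  53.8 137.2] 84.81548927763339 lean 47.9
```

```bash
cat > plan.py <<'E'
from h import *
xa=np.array([.9992,-.040,0]);ya=np.array([.040,.9992,0]);o=np.array([614,169.4,0]);Z=np.array([0,0,1.])
seat=o-9.6*xa-55*ya+46*Z
def tool(lean,sgn=1,tilt_x=xa):
    z=np.sin(np.radians(lean))*tilt_x-np.cos(np.radians(lean))*Z; yj=np.cross(Z,tilt_x)*sgn
    return np.c_[yj,np.cross(z,yj),z]
pd=-np.sin(np.radians(47))*xa+np.cos(np.radians(47))*Z   # pin axis
bd=-np.sin(np.pi/4)*xa+np.cos(np.pi/4)*Z                 # bore axis
mir=np.array([564,-243,12.])
G=106-19
E
python3 - <<'E'
from plan import *
for sgn in(1,-1):
  for lean in(47,35,20):
    F=tool(lean,sgn); g=seat+106*pd; tcp=g+19*F[:,2]
    for n,p,f in(('grasp',tcp,F),('pre',tcp-80*F[:,2],F),('out',tcp+75*bd,F),('up',tcp+75*bd+60*Z,F)):
        q=inverse_kinematics(p,f); print(sgn,lean,n,p.round(0),None if q is None else np.round(q,2))
  q=inverse_kinematics(mir+[0,0,60+G],tool(0,sgn)); print('final',np.round(q,2) if q is not None else q)
E
```

```text
1 47 grasp [539. 117. 105.] None
1 47 pre [480. 120. 160.] None
1 47 out [486. 119. 158.] None
1 47 up [486. 119. 218.] None
1 35 grasp [536. 117. 103.] [-0.49  0.52 -0.01  2.38  2.31  0.42 -1.25]
1 35 pre [490. 119. 168.] [ 0.42  0.59 -1.27  2.4   1.68  0.92 -0.52]
1 35 out [483. 120. 156.] [ 0.48  0.75 -1.43  2.42  1.71  1.13 -0.52]
1 35 up [483. 120. 216.] [-0.    0.22 -0.66  2.38  1.46  0.49 -0.4 ]
1 20 grasp [531. 118. 100.] [ 0.07  0.55 -0.63  2.18  1.26  0.49 -0.04]
1 20 pre [504. 119. 176.] [ 0.45  0.53 -1.16  2.17  1.13  0.77  0.09]
1 20 out [478. 120. 153.] [ 0.1   0.38 -0.7   2.26  1.04  0.5   0.09]
1 20 up [478. 120. 213.] [ 0.43  0.36 -1.09  2.19  0.9   0.68  0.26]
final [ 0.8   0.68 -0.74  1.67  0.53  1.    1.4 ]
-1 47 grasp [539. 117. 105.] None
-1 47 pre [480. 120. 160.] None
-1 47 out [486. 119. 158.] None
-1 47 up [486. 119. 218.] None
-1 35 grasp [536. 117. 103.] [-0.31  0.52 -0.25  2.37  2.16  0.5   2.08]
-1 35 pre [490. 119. 168.] [-0.37  0.31 -0.25  2.43  1.83  0.43  2.35]
-1 35 out [483. 120. 156.] None
-1 35 up [483. 120. 216.] None
-1 20 grasp [531. 118. 100.] [-0.85  0.58  0.57  2.22 -1.01  0.18 -1.03]
-1 20 pre [504. 119. 176.] [-0.77  0.33  0.39  2.22  0.09  0.3  -2.11]
-1 20 out [478. 120. 153.] [-0.8   0.35  0.4   2.3   0.14  0.21 -2.2 ]
-1 20 up [478. 120. 213.] [-0.82  0.21  0.39  2.24  0.21  0.4  -2.24]
final [ 0.38  0.59 -0.11  1.69  0.08  0.87 -1.37]
```

```bash
python3 - <<'E'
from plan import *
for L in(10,20):
  for sgn in(1,-1):
    for yaw in range(-180,180,30):
        a=np.radians(yaw); h=np.array([np.cos(a),np.sin(a),0]); F=tool(L-47,sgn,h)
        p=mir+[0,0,60+106]+19*F[:,2]
        q=inverse_kinematics(p,F); q2=inverse_kinematics(p+[0,0,60],F)
        if q is not None and q2 is not None: print(L,sgn,yaw,np.round(q,2))
E
```

```text
10 1 -180 [ 0.64  0.48 -0.25  2.15  4.3   0.16  0.82]
10 1 -150 [ 1.02  0.62 -0.6   1.95 -0.61  0.41  0.05]
10 1 -120 [ 1.01  0.74 -0.6   1.69 -0.35  0.84  0.25]
10 1 -90 [ 0.92  0.87 -0.63  1.43 -0.12  1.24  0.48]
10 1 -60 [ 0.8   0.97 -0.65  1.22  0.08  1.56  0.76]
10 1 -30 [ 0.67  1.03 -0.69  1.11  0.32  1.78  1.09]
10 1 0 [ 0.59  1.02 -0.76  1.15  0.59  1.85  1.43]
10 1 30 [ 0.65  1.07 -1.07  1.31  0.99  1.93  1.66]
10 1 60 [ 0.72  1.1  -1.28  1.56  1.29  1.93  1.93]
10 1 90 [-0.71  1.07  1.24  1.9  -0.6   0.64 -2.5 ]
10 1 120 [-0.64  0.8   1.02  2.12 -0.92  0.17 -1.66]
10 -1 -180 [ 1.33  0.83 -1.27  2.12  1.63  0.5   0.59]
10 -1 -150 [ 1.41  0.94 -1.29  1.93  0.76  0.52  1.98]
10 -1 -120 [ 0.46  0.69  0.23  1.73 -0.94  1.08 -2.41]
10 -1 -90 [ 0.45  0.81  0.19  1.46 -0.67  1.37 -2.22]
10 -1 -60 [ 0.4   0.9   0.14  1.25 -0.41  1.59 -1.98]
10 -1 -30 [ 0.33  0.95  0.07  1.14 -0.14  1.7  -1.68]
10 -1 0 [ 0.25  0.93 -0.01  1.18  0.15  1.67 -1.37]
10 -1 30 [ 0.17  0.85 -0.08  1.35  0.42  1.51 -1.1 ]
10 -1 60 [ 0.07  0.73 -0.06  1.6   0.63  1.24 -0.84]
10 -1 90 [ 0.02  0.61 -0.03  1.86 
[... 706 characters left out ...]
]
20 1 150 [-0.19  0.52  0.58  2.1  -0.93  0.2  -0.95]
20 -1 -180 [ 1.12  0.65 -0.99  2.01  1.02  0.44  1.06]
20 -1 -150 [ 1.33  0.9  -1.28  1.87  0.82  0.7   1.87]
20 -1 -120 [ 0.29  0.67  0.38  1.73 -0.86  1.02 -2.51]
20 -1 -90 [ 0.39  0.74  0.19  1.53 -0.57  1.21 -2.3 ]
20 -1 -60 [ 0.37  0.81  0.12  1.37 -0.34  1.39 -2.01]
20 -1 -30 [ 0.32  0.84  0.05  1.29 -0.11  1.48 -1.69]
20 -1 0 [ 0.28  0.82 -0.04  1.32  0.14  1.46 -1.38]
20 -1 30 [ 0.23  0.76 -0.11  1.44  0.37  1.35 -1.07]
20 -1 60 [ 0.23  0.68 -0.2   1.62  0.6   1.16 -0.8 ]
20 -1 90 [ 0.18  0.58 -0.15  1.83  0.75  0.87 -0.47]
20 -1 120 [ 0.25  0.49 -0.17  1.99  0.94  0.57 -0.15]
20 -1 150 [ 0.47  0.46 -0.29  2.07  1.    0.3   0.37]
```

```bash
python3 - <<'E'
from plan import *
F=tool(20,1); g=seat+108*pd; tcp=g+19*F[:,2]
movep(tcp-120*F[:,2],F); print(read_state()['qpos'].round(2) if hasattr(read_state()['qpos'],'round') else read_state()['qpos'],read_state()['time'])
movel(tcp-55*F[:,2]); s=read_state(); print(np.round(s['qpos'],2),s['time'],np.round(s['eef_pos'],1))
a=snap('top','top1')['image'][100:230,200:330];b=snap('scene','scene1')['image'][200:350,270:420]
cv2.imwrite('pics/crop1.png',np.hstack([cv2.resize(a,(400,400),interpolation=2),cv2.resize(b,(400,400),interpolation=2)]))
E
```

```text
[ 0.48  0.4  -1.15  2.16  0.94  0.73  0.24] 2.9083
[ 0.35  0.53 -1.01  2.18  1.16  0.69  0.05] 3.4917 [510.9 118.8 153.8]
```

View pics/crop1.png

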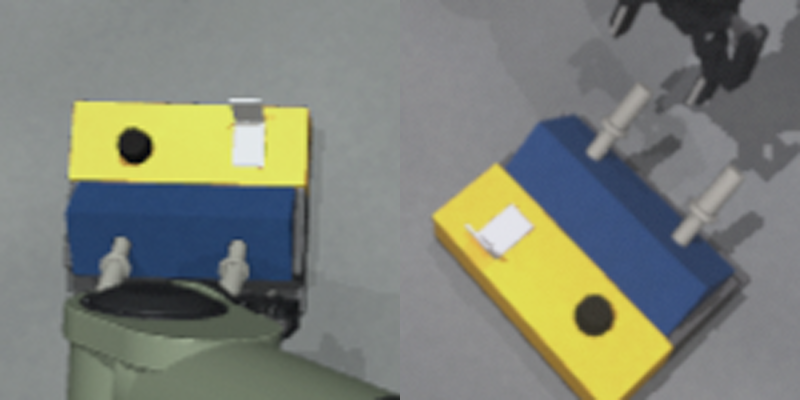

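The scene crop shows the open fingertips at about (350,212) and (380,238), straddling the pin head near (360,234). I'll compare their midpoint with the commanded position to get the camera offset, then grasp.

```bash
python3 - <<'E'
from plan import *
s=read_state(); tip=np.array(s['eef_pos'])-13*np.array(s['tool_rot'])[:,2]
c=load('scene1'); print('expected',tip.round(1),'scene sees',onplane(c,[[364.7,225.2]],tip[2]).round(1))
P=depthpts(c,[[380,237],[379,236],[381,238],[350,212],[350,211]]);print(P.round(0).tolist())
print('head now',onplane(c,[[360,234.]],136).round(1),'model head',(seat+126*pd).round(1))
E
```

```text
expected [506.7 118.8 166.6] scene sees [[508.7 119.  166.6]]
[[513.0, 167.0, 179.0], [513.0, 164.0, 180.0], [512.0, 170.0, 177.0], [512.0, 74.0, 176.0], [512.0, 73.0, 179.0]]
head now [[519.5 118.2 136. ]] model head [510.1 118.5 131.9]
```

```bash
python3 - <<'E'
from plan import *
F=tool(20,1); tcp=seat+108*pd+19*F[:,2]
f0=np.array(read_state()['ft_force'])
print('guard',movel(tcp,max_speed=60,guard=8)); s=read_state(); print(np.round(s['eef_pos'],1),tcp.round(1),np.round(s['ft_force']-f0,1))
clamp(); s=read_state(); print(s['time'],s['finger_gap'],np.round(s['ft_force']-f0,1),np.round(s['qpos'],2))
b=snap('scene','scene2')['image'][200:350,270:420]; cv2.imwrite('pics/crop2.png',cv2.resize(b,(500,500),interpolation=2))
E
```

```text
guard False
[529.8 117.8 102.1] [529.8 117.7 101.8] [-0.2  0.2 -0.3]
5.275 18.837049347690883 [-3.3 -2.6  4.8] [ 0.28  0.64 -0.92  2.17  1.35  0.68 -0.09]
```

View pics/crop2.png

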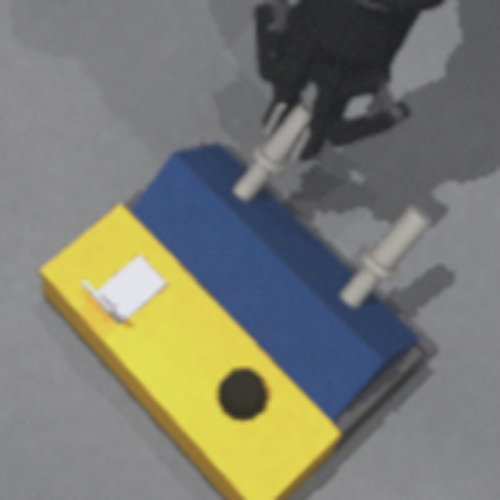

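```bash
python3 - <<'E'
from plan import *
c=load('scene0'); im=c['image']; hsv=cv2.cvtColor(im,cv2.COLOR_BGR2HSV)
# centreline of right pin: bright low-sat blob near (352,246)
def cl(a):
    m=((hsv[...,1]<50)&(hsv[...,2]>115)).astype(np.uint8); n,l,st,ce=cv2.connectedComponentsWithStats(m)
    ys,xs=np.nonzero(m); k=np.argmin((xs-a[0])**2+(ys-a[1])**2); M=l==l[ys[k],xs[k]]; ys,xs=np.nonzero(M)
    d=cv2.fitLine(np.c_[xs,ys].astype(np.float32),cv2.DIST_HUBER,0,.01,.01).ravel(); t=(np.c_[xs,ys]-d[2:])@d[:2]
    return len(xs),[d[2:]+d[:2]*q for q in(t.min(),0,t.max())]
n,pts=cl((352,246)); print(n,np.round(pts,1).tolist())
def onvert(c,uv,p0,nrm):
    o_,d=ray(c,uv); return o_+d*(((p0-o_)@nrm)/(d@nrm))[:,None]
W=onvert(c,pts,seat,ya); print(W.round(1).tolist())
W2=onvert(load('scene1'),[[364.7,225.2]],seat,ya); print('finger mid seen',W2.round(1),'true',[506.7,118.8,166.6])
perp=np.cos(np.radians(47))*xa+np.sin(np.radians(47))*Z
for w in W: print('perp off from model axis',((w-seat)@perp).round(1),'along',((w-seat)@pd).round(1))
E
```

```text
141291 [[0.2, 225.1], [325.9, 221.7], [639.4, 218.4]]
[[984.1, 99.5, 718.2], [638.1, 113.4, 329.8], [2420.4, 42.0, 2332.4]]
finger mid seen [[508.  118.6 165.3]] true [506.7, 118.8, 166.6]
perp off from model axis 752.3 along 178.9
perp off from model axis 232.1 along 167.3
perp off from model axis 2913.2 along 228.6
```

```bash
python3 - <<'E'
from plan import *
c=load('scene0'); P=np.load('pics/scene0_P.npy')
def onvert(c,uv,p0,nrm):
    o_,d=ray(c,uv); return o_+d*(((p0-o_)@nrm)/(d@nrm))[:,None]
perp=np.cos(np.radians(47))*xa+np.sin(np.radians(47))*Z
hsv=cv2.cvtColor(c['image'],cv2.COLOR_BGR2HSV); L=P-(seat)
m=(hsv[...,1]<60)&(abs(L@ya)<20)&(P[...,2]>70)&(P[...,2]<160)&(L@xa<30)&(L@xa>-150)
ys,xs=np.nonzero(m); d=cv2.fitLine(np.c_[xs,ys].astype(np.float32),cv2.DIST_HUBER,0,.01,.01).ravel(); t=(np.c_[xs,ys]-d[2:])@d[:2]
W=onvert(c,[d[2:]+d[:2]*q for q in(t.min(),0,t.max())],seat,ya)
for w in W: print(w.round(1),'perp',((w-seat)@perp).round(1),'along',((w-seat)@pd).round(1))
E
```

```text
[576.7 115.9  76.8] perp 5.1 along 39.7
[542.4 117.2 109.2] perp 5.4 along 86.9
[511.2 118.5 138.7] perp 5.6 along 129.9
```

The pin axis lies about 5 mm above my model, perpendicular to it. I'll re-grip centred, then draw it out.

```bash
sed -i 's/^G=/seat=seat+5*(np.cos(np.radians(47))*xa+np.sin(np.radians(47))*Z)\nG=/' plan.py; python3 - <<'E'
from plan import *
F=tool(20,1); tcp=seat+108*pd+19*F[:,2]
open_gripper(); movel(tcp,max_speed=60,guard=10); f0=np.array(read_state()['ft_force'])
clamp(); s=read_state(); print(s['time'],s['finger_gap'],np.round(s['ft_force']-f0,1),np.round(s['eef_pos'],1))
p=np.array(s['eef_pos'])
for d in (15,45,75):
    g=movel(p+d*bd,max_speed=60,guard=40); s=read_state(); print(d,g,np.round(s['ft_force']-f0,1),s['finger_gap'],np.round(s['qpos'],2))
    if g: break
b=snap('scene','scene3')['image'][170:350,270:450]; a=snap('top','top3')['image'][100:230,200:330]
cv2.imwrite('pics/crop3.png',np.hstack([cv2.resize(x,(390,390),interpolation=2) for x in(a,b)])); print(read_state()['time'])
E
```

```text
6.8583 18.548837172281594 [-4.  -3.1  3.9] [533.1 117.3 105.5]
15 False [ 0.5 -0.6 -3.3] 18.742571403881715 [ 0.29  0.61 -0.94  2.18  1.3   0.68 -0.06]
45 False [-0.5  0.6 -3.3] 17.95129417948396 [ 0.32  0.54 -0.98  2.21  1.23  0.67 -0.03]
75 False [ 0.4 -0.4 -2.9] 18.261083277505257 [ 0.35  0.48 -1.03  2.24  1.15  0.67  0.01]
8.6583
```

View pics/crop3.png

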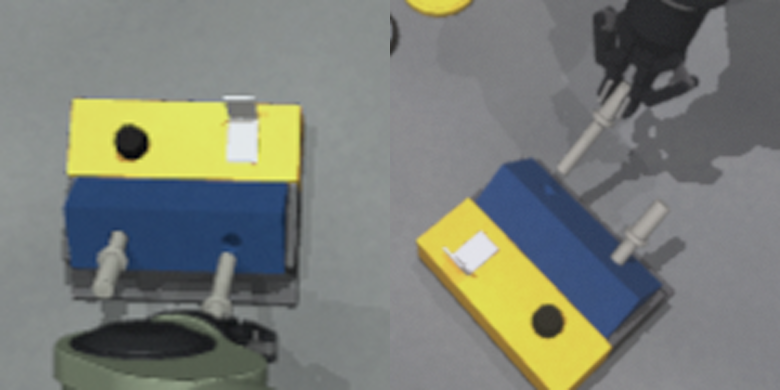

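Pin_right is out of its bore and clear, held along the expected lean. The other pin, coupon and bumper haven't moved. Now I'll lift, turn it upright and bring it over the mirror.

```bash
python3 - <<'E'
from plan import *
m=np.array([567,-242,12.])
s=read_state(); p=np.array(s['eef_pos']); F0=np.array(s['tool_rot'])
movel(p+[0,0,70],max_speed=120)
F=tool(20-47,1); tgt=m+[0,0,60+108]+19*F[:,2]
movep(tgt+[0,0,50],F); wait(.3); s=read_state(); print(s['time'],s['finger_gap'],np.round(s['eef_pos'],1),np.round(s['ft_force'],1),np.round(s['qpos'],2))
a=snap('top','top4')['image'][80:280,300:500]; b=snap('scene','scene4')['image'][80:280,160:360]
cv2.imwrite('pics/crop4.png',np.hstack([cv2.resize(x,(400,400),interpolation=2) for x in(a,b)]))
E
```

```text
11.0833 18.221568803301043 [ 558.5 -241.3  213.5] [ 0.7  0.8 -1.9] [ 0.71  0.93 -0.92  1.23  0.62  1.77  1.35]
```

View pics/crop4.png

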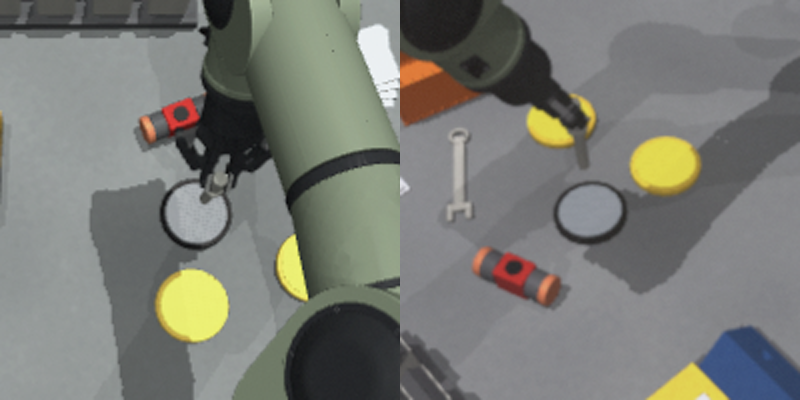

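```bash
cat > chk.py <<'E'
from plan import *
import sys
def chk(tag,zf):
    c=load(tag); hsv=cv2.cvtColor(c['image'],cv2.COLOR_BGR2HSV); V=hsv[...,2].astype(int)
    yy,xx=np.mgrid[0:400,0:640]; P=depthpts(c,np.c_[xx.ravel(),yy.ravel()]).reshape(400,640,3)
    near=np.hypot(P[...,0]-567,P[...,1]+242)<45
    m=near&(P[...,2]>zf-15)&(P[...,2]<zf+95)&(V>75)&(hsv[...,1]<70)&(c['range_z']>0)
    Q=P[m]; mu=np.median(Q,0); h=np.linalg.lstsq(np.c_[np.ones(len(Q)),Q[:,2]-zf],Q[:,:2],rcond=None)[0]
    print(tag,'pin n',m.sum(),'z',Q[:,2].min().round(1),Q[:,2].max().round(1),'xy at foot z',h[0].round(1),'slope deg',np.degrees(np.arctan(h[1])).round(1))
    for lo in range(int(zf)-10,int(zf)+90,20):
        k=(Q[:,2]>=lo)&(Q[:,2]<lo+20)
        if k.sum(): print('  z',lo,k.sum(),Q[k].mean(0).round(1))
    ys,xs=np.nonzero(m); print('  px',xs.min(),xs.max(),ys.min(),ys.max())
    g=(V<60)&(P[...,2]<25)&(np.hypot(P[...,0]-567,P[...,1]+242)<72)
    ys,xs=np.nonzero(g); H=cv2.convexHull(np.c_[xs,ys].astype(np.float32)).reshape(-1,2); W=onplane(c,H,10)[:,:2].astype(np.float32).copy()
    print('  rim n',len(xs),cv2.minEnclosingCircle(W)); return c
if __name__=='__main__': chk(sys.argv[1],float(sys.argv[3])); chk(sys.argv[2],float(sys.argv[3]))
E
python3 chk.py scene4 top4 122
```

```text
scene4 pin n 120 z 123.6 208.2 xy at foot z [ 564.9 -237.6] slope deg [2.2 2.2]
  z 112 14 [ 566.  -237.2  127.6]
  z 132 23 [ 566.1 -236.4  142. ]
  z 152 31 [ 565.3 -236.5  161.1]
  z 172 25 [ 566.4 -236.3  180.8]
  z 192 27 [ 569.1 -233.9  202. ]
  px 244 254 144 164
  rim n 137 ((567.87060546875, -244.0358123779297), 54.790916442871094)
top4 pin n 43 z 123.1 214.3 xy at foot z [ 557.9 -237.1] slope deg [-4.8 -2. ]
  z 112 6 [ 557.6 -237.3  127.2]
  z 132 8 [ 556.3 -236.9  143.4]
  z 152 10 [ 554.7 -238.8  161.9]
  z 192 16 [ 550.8 -240.5  201.3]
  px 400 411 175 181
  rim n 109 ((559.9088745117188, -244.53952026367188), 53.916542053222656)
```

```bash
python3 - <<'E'
from plan import *
s=read_state(); p=np.array(s['eef_pos'])
movel(p+[-2,-2,-50],max_speed=60); wait(.5); s=read_state(); print(s['time'],s['finger_gap'],np.round(s['eef_pos'],1),np.round(s['ft_force'],1))
a=snap('top','top5')['image'][140:220,360:440]; b=snap('scene','scene5')['image'][120:220,200:300]
cv2.imwrite('pics/crop5.png',np.hstack([cv2.resize(x,(400,400),interpolation=2) for x in(a,b)]))
E
python3 chk.py scene5 top5 72
```

```text
12.6667 18.46679033450806 [ 556.4 -243.5  163.3] [-0.1  0.4 -2.8]
scene5 pin n 111 z 71.4 166.7 xy at foot z [ 563.9 -241. ] slope deg [-0.3  4.3]
  z 62 9 [ 565.3 -240.3   75.3]
  z 82 27 [ 563.  -238.7   91.4]
  z 102 26 [ 564.2 -239.1  112.3]
  z 122 22 [ 562.9 -237.5  130.8]
  z 142 26 [ 564.4 -234.2  151.4]
  px 247 257 152 174
  rim n 145 ((568.426025390625, -244.9464111328125), 55.38460159301758)
top5 pin n 39 z 75.8 166.6 xy at foot z [ 555.8 -238.2] slope deg [-4.8 -3.8]
  z 62 4 [ 555.1 -238.6   79. ]
  z 82 6 [ 553.6 -240.8   93.3]
  z 102 8 [ 553.7 -239.2  110.3]
  z 122 1 [ 550.9 -239.8  127.4]
  z 142 16 [ 548.7 -243.8  151.7]
  px 398 409 179 185
  rim n 130 ((560.5554809570312, -245.30592346191406), 54.70895004272461)
```

View pics/crop5.png

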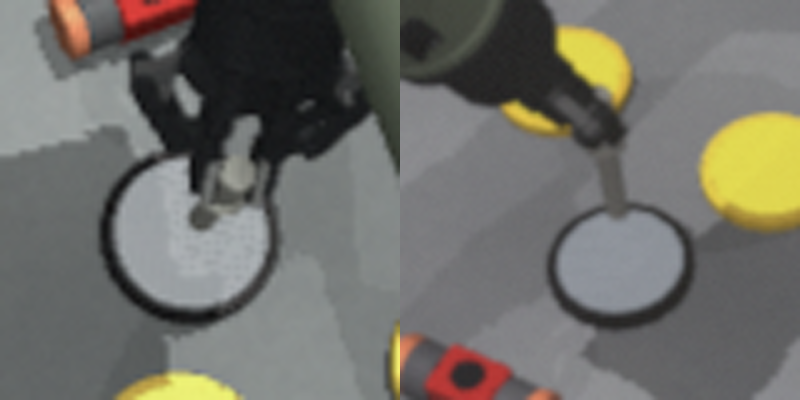

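```bash
python3 - <<'E'
from plan import *
def proj(c,X):
    T=np.linalg.inv(np.array(c['cam_to_world'])); X=np.c_[X,np.ones(len(X))]@T.T
    K=np.array([[c['fx'],0,c['cx']],[0,c['fy'],c['cy']],[0,0,1]])
    return cv2.projectPoints((X[:,:3]*[1,-1,-1]).astype(float),np.zeros(3),np.zeros(3),K,np.array(c['dist_coeffs'],float))[0].reshape(-1,2)
X=np.array([[565,-244,z] for z in(72,110,150,198)],float)
for t in('top5','scene5'):
    c=load(t); pr=proj(c,X); print(t,pr.round(1).tolist(),'mirror c',proj(c,np.array([[565,-244,12.]])).round(1))
    P=depthpts(c,np.stack(np.meshgrid(np.arange(640),np.arange(400)),-1).reshape(-1,2)).reshape(400,640,3); hsv=cv2.cvtColor(c['image'],cv2.COLOR_BGR2HSV)
    m=(np.hypot(P[...,0]-560,P[...,1]+242)<35)&(P[...,2]>70)&(P[...,2]<142)&(hsv[...,2]>60)
    ys,xs=np.nonzero(m)
    for y in np.unique(ys): print(y,xs[ys==y].min(),xs[ys==y].max(),P[y,xs[ys==y],2].mean().round(0),end=' | ')
    print()
print(onplane(load('top5'),[[400.4,183.4]],72),onplane(load('scene5'),[[254.5,173.]],72))
E
```

```text
top5 [[400.1, 181.1], [402.3, 178.4], [404.7, 175.3], [407.9, 171.2]] mirror c [[396.9 185.2]]
180 399 399 101.0 | 181 399 400 113.0 | 182 398 402 108.0 | 183 398 403 101.0 | 184 398 402 90.0 | 185 399 401 81.0 | 
scene5 [[253.2, 173.1], [251.5, 164.8], [249.6, 155.5], [247.2, 143.6]] mirror c [[255.6 185.3]]
159 253 254 139.0 | 160 250 255 135.0 | 161 250 255 130.0 | 162 250 255 127.0 | 163 250 255 122.0 | 164 250 255 117.0 | 165 251 255 113.0 | 166 251 256 107.0 | 167 251 256 104.0 | 168 251 256 99.0 | 169 251 256 94.0 | 170 252 256 89.0 | 171 252 256 87.0 | 172 252 256 82.0 | 173 252 256 76.0 | 174 253 255 73.0 | 
[[ 558.26886334 -244.66951532   72.        ]] [[ 562.01823146 -241.72935879   72.        ]]
```

Foot height comes out at about 60 mm over the glass. Relative to the mirror, both views put the foot slightly toward -x and +y (top -2/+1 mm, scene -6/+3 mm), so I'll shift (+4,-2) and check again with an overlay.

```bash
python3 - <<'E'
from plan import *
s=read_state(); p=np.array(s['eef_pos']); movel(p+[4,-2,0],max_speed=20); wait(1.0)
s=read_state(); print(s['time'],s['finger_gap'],np.round(s['eef_pos'],1),np.abs(s['qvel']).max(),np.round(s['ft_force'],1))
def proj(c,X):
    T=np.linalg.inv(np.array(c['cam_to_world'])); X=np.c_[X,np.ones(len(X))]@T.T
    K=np.array([[c['fx'],0,c['cx']],[0,c['fy'],c['cy']],[0,0,1]])
    return cv2.projectPoints((X[:,:3]*[1,-1,-1]).astype(float),np.zeros(3),np.zeros(3),K,np.array(c['dist_coeffs'],float))[0].reshape(-1,2)
g=np.array(s['eef_pos'])-19*np.array(s['tool_rot'])[:,2]; print('grip',g.round(1))
out=[]
for n,(x0,y0) in(('top',(370,150)),('scene',(222,130))):
    c=snap(n,n+'6'); im=cv2.resize(c['image'][y0:y0+60,x0:x0+60],(400,400),interpolation=cv2.INTER_CUBIC); k=400/60
    for th,col in((0,(0,0,255)),(8,(255,0,0)),(-8,(0,255,0))):
        d=np.array([np.sin(np.radians(th)),0,np.cos(np.radians(th))])
        q=proj(c,np.array([g+(z-108)*d for z in(0,75,126)])); q=((q+.5-[x0,y0])*k)
        for a in q: cv2.circle(im,tuple(int(v) for v in a),3,col,-1)
    out.append(im)
cv2.imwrite('pics/crop6.png',np.hstack(out))
E
python3 chk.py scene6 top6 72
```

```text
14.1417 18.513682487937135 [ 560.4 -245.5  163.3] 0.0014648938550873814 [ 0.3  0.7 -1.5]
grip [ 569.  -245.9  180.2]
scene6 pin n 110 z 73.6 155.3 xy at foot z [ 567.  -242.5] slope deg [0.9 3.7]
  z 62 12 [ 567.5 -241.    77.7]
  z 82 23 [ 567.3 -241.2   90.6]
  z 102 28 [ 567.3 -240.3  111.6]
  z 122 23 [ 567.6 -240.5  131. ]
  z 142 24 [ 568.5 -235.8  151.2]
  px 246 255 155 174
  rim n 137 ((568.9382934570312, -244.9540557861328), 55.249908447265625)
top6 pin n 41 z 72.3 166.0 xy at foot z [ 559.1 -242.1] slope deg [-4.5 -1.3]
  z 62 4 [ 556.6 -244.4   74.8]
  z 82 9 [ 558.2 -241.7   90.6]
  z 102 7 [ 557.3 -241.8  112.2]
  z 142 20 [ 552.4 -244.4  152.1]
  px 399 409 178 184
  rim n 133 ((561.3414306640625, -244.54818725585938), 55.32157516479492)
```

View pics/crop6.png

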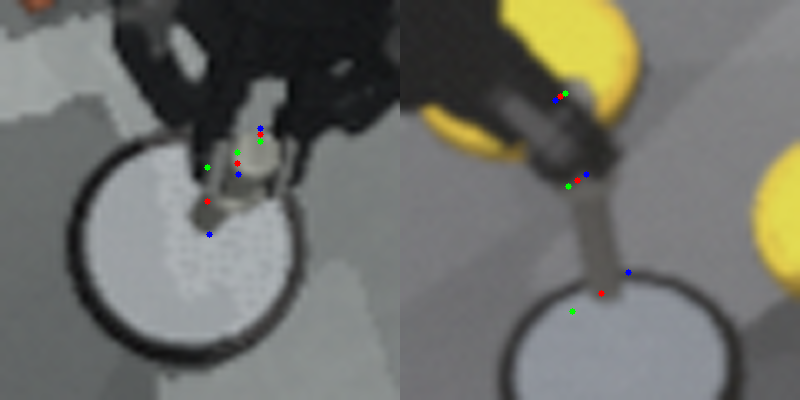

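```bash
python3 -c "
from h import *
s=read_state(); print(s['time'],s['finger_gap']); finish_job()"
```

```text
14.2417 18.31161223494991
the job is handed in; nothing more can be done
```

I drew the coupon's pin (pin_right, rack -y side) out of the rack and turned it upright, foot down. It is still held above the middle of the mirror. The job was handed in at about 14.2 s.

**Last checks**
- **Height:** the foot is about 60 mm above the glass; its lowest depth readings are at 72–74 mm, and the glass is at 12 mm.
- **Grip:** firm, with the finger gap at 18.3–18.5 mm. That is a little under the pin's 20 mm, which I put down to soft pads. The arm is still.
- **Centring:** roughly 5 mm off or better. Relative to the mirror, the scene camera puts the pin about 5 mm toward -x and the top camera about 1–2 mm toward +x. The two cameras disagree by about 8 mm in x on where the mirror is, so I aimed between them.
- **Upright:** the scene depth readings along the shank show almost no lean. The image overlays gave about -3° from the scene view and about +4° from the top view, so I take it as upright to within about 3°.
- **Everything else:** the other pin, the coupon and the bumper were still in place in the pictures taken just after the pin came out. The arm and pin didn't go back near the rack after that, and I took no later picture aimed at it.

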